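Bring the drive shaft's flat to the arrow and hold the collar on it

ROBOT

A 6-joint arm with a two-finger parallel gripper is mounted at the origin on the work surface. World frame = base frame: x ahead of the robot, y to its left, z up, the work surface at z = 0. Lengths are in m, angles in rad, forces in N, time in s.
With the tool pointing down it reaches from about 0.35 to 0.975 m from the base axis. Payload 4.9 kg.
Tool frame: the origin (TCP) lies midway between the tips of the shut fingers; the grasp point (between the pads) lies 19 mm behind it; x points along the fingers, y is the direction in which the jaws open and shut, and the axes are right-handed (so a half turn about x gives the same grasp; the last joint's range is limited). The gripper opens to 85 mm and grips with 20 to 120 N. Pads are 22 mm wide; open, the fingers measure 114 mm over their backs; the gripper's body (76 mm by 85 mm) begins 54 mm behind the grasp point. The pads swing forward as they close: fully open they stand 13 mm farther back than shut.
Start: joints at [1.166, 0.053, 1.613, -0, 1.476, -0.119], TCP at [0.176, 0.6, 0.195] pointing down, gripper open.
Joint ranges: [-3.01, 3.01], [-1.01, 2.22], [0.06, 2.58], [-1.02, 4.17], [0.09, 2.62], [-3.14, 3.14]. Speed limits (rad/s): [2.57, 2.57, 3.14, 3.14, 3.14, 3.14].

INTERFACE

Orientations are given as a unit quaternion [w, x, y, z].
In Python, from plant import manip gives the robot as it stands.
- The arm moves only by the tool send_rows, never from a script. Its argument "motion" is a list that holds one entry, the list of rows, each a list of 6 numbers: the shift along the world's x, y, z in cm, then the turn, a rotation vector about the world's x, y, z in rad. A call has 1 to 12 rows; each row shifts and turns the commanded pose from where the row before left it; what a row does not reach is not made up. A row lasts 1/12 s, in which the tool goes at most 41.7 mm and 7.16 degrees, less where a joint would pass 70% of its speed; a pose out of reach is approached as far as the arm can. A call with a gripper value outside its range is refused whole. "fingers" is the closure, from 0 (fully open) to 1 (shut), set as the call begins (left out, the last holds). The fingers move at their own pace and stop on an object; the grip force is fixed at half the most. Time passes only in rows, so rows that do not move let the fingers close. It gives the time, the measured TCP pose, the force and the opening at its end, in the units of the state.
- manip.state(): the state, without advancing time (a new reading comes with each control period).
- manip.grab_frame(name): name is "side" or "top"; returns the picture (420x560x3 uint8, red, green, blue); there is no depth.
- manip.calibration(name): a dict with "mtx" (3x3 intrinsics, pixels), "k1" (the pictures are not rectified: a ray, as slopes to the right and down, at radius r is drawn at 1 + k1 r^2 times it, then the intrinsics apply), "cam_to_world" (4x4, takes a point from camera to world coordinates). Camera axes: x right, y up, looking along -z (the intrinsics and any distortion apply to the point x, -y, -z); pixel columns grow to the right and rows downward; lengths in m; the calibration is good to about 2 mm. A picture is of the moment at which its call begins. calibration takes no time and is no camera call.
- manip.job_done(): hands the job in, once; it reports no verdict.
Trained networks look in the newest picture that a camera, given by its name, has taken for a name from the list of things; names that differ only in an ending like _2 or _b are one class to them, and where a whole thing is asked for, a point or a joint stands for the part that bears it (a point fixed in the world has none). Each returns a list of dicts, best first, with "confidence" (0 to 1); they miss things now and then, are a little off and sometimes report something else, mostly with a low value. They report only what shows in the picture. A call takes as long as a camera call. They do not tell look-alikes from the thing itself.
- manip.boxes_of(query, camera): "centre" ([x, y, z] in m, in the coordinates of the camera as it stood for that picture, good to about 4 mm: the middle of the surface that is visible of it).
- manip.trace(query, camera): "region" (420x560 bool, what is visible of it).
- manip.landmark_of(query, camera): "centre" ([x, y, z] in m, in the coordinates of the camera as it stood for that picture, good to about 4 mm: a listed point, or the origin of a listed thing).
The state is a dict: "time": time; "joint_pos": joint angles; "joint_vel": joint speeds; "joint_efforts": joint torques, N m; "tool_pos": TCP position; "tool_rot": TCP orientation; "contact_force": force on the tool from outside, world axes, zero at the start; "ft_torque": the same for the moment, N m; "gripper_width": opening from 0.0 (shut) to 1.0 (fully open).
Only numpy, scipy, OpenCV 4.12 (cv2) and the standard library are available. Lean on these libraries where they do the work, as an engineer would, in place of code of your own. Each camera call takes 0.05 s, during which the arm holds its last target.

TASK

Pinch the bench drive's upright shaft across its flat and turn it until the flat squarely faces the way the yellow arrow on the housing points. Then fetch the loose collar, thread it down over the shaft with its red thumbscrew pointing straight out from the flat, and finish while still holding the collar level at mid-height of the flat, ready for a colleague to tighten the screw: do not let go or let it slide down. Leave the bottle, jar and beaker where they stand.

Things in the scene. Friction and masses are not known exactly. Their poses are not given: they have to be found in the camera images.
- drive: Bench drive unit, fixed: white and grey housing 170 (x) x 130 (y) x 70 mm high, origin at the centre of its underside on the bench. On its grey deck (z = 70 mm) a dark round boss 44 mm across and 8 mm high, from which the shaft rises on the housing's own vertical centre line (own x = y = 0). A flush yellow arrow on the deck, 27 to 74 mm from the axis, points along the housing's own +x axis.
- shaft (a joint): Turn of the shaft about its vertical axis, rad, positive counter-clockwise seen from above. 0 = the flat faces exactly the way the arrow points (housing +x); at value a the flat faces housing yaw + a. Starts 0.5 to 1.9. Free range -3.1 to 3.1, stays where it is left (friction about 0.04 N m).
- flat_mid (a point): Middle of the bright metal flat, which is 16 mm wide and runs from the shaft top 34 mm down: 6 mm out from the shaft axis, 133 mm above the bench (shaft top at 150 mm). Own x axis = the flat's outward normal (turns with the shaft), z up.
- shaft_top (a point): Centre of the shaft's top end, 150 mm above the bench, on the axis. The shaft is dark steel, round, 20 mm diameter, 80 mm tall above the deck; over the top 34 mm one side is cut to the flat, so there it measures 16 mm from the flat to the round side opposite, and 20 mm across elsewhere: fingers closed squarely on the flat feel 16 mm. The top edge has a 2.5 mm lead-in chamfer.
- collar: Loose aluminium shaft collar lying flat on the bench, hole upright: 44 mm outside diameter, 24 mm bore right through (2 mm clearance all round on the shaft), 20 mm high, about 0.12 kg. Origin at the centre of its underside. A thumbscrew stands out along its own +x at half height: 8 mm thread, then a red head 14 mm diameter from 31.5 to 40.5 mm from the axis. Z is up. The red head lies 3 mm clear of the bench.
- collar_mid (a point): Centre of the collar: on its axis, 10 mm above its underside.
- screw_head (a point): Middle of the red thumbscrew head: 36 mm out from the collar's axis along its +x, 10 mm above the collar's underside.
- bottle: Bystander: glass bottle with white cap, 54 mm diameter, 115 mm high, origin at the centre of its underside.
- jar: Bystander: amber jar with black cap, 60 mm diameter, 75 mm high, origin at the centre of its underside.
- beaker: Bystander: open glass beaker, 64 mm diameter, 85 mm high, origin at the centre of its underside.
There are look-alikes about, which are no part of the job. Of the things like the drive, leave any that is brown or orange; of the rest the larger one is meant.

How it is judged:
By the outcome, as a careful person would: the job done as asked, in the order asked, and still so for the second after the job is handed in, while the arm keeps its last pose, push and grip.
It also fails if it takes over 72 s, if anything falls off the work surface, if the arm or the gripper's body presses on something with over 40 N, if the wrist force passes 120 N, or if a joint passes its speed limit or range.

## Working session

There is one attempt and no reset: what is moved stays moved. The work goes in short steps, Python scripts to look and compute and a tool call to move; the robot and the scene stay as the last step left them, time stands still between calls to the robot, and variables do not carry over. Pictures are saved under pics/ and viewed, and the job is handed in when it is done.

Besides the shell and the picture viewer there is one more tool, called after "Emit:" in YAML: its name, and indented under it one key for each argument. send_rows: Moves the arm, as the interface text tells. Its arguments: {"type":"object","properties":{"motion":{"type":"array","items":{"type":"array","items":{"type":"array","items":{"type":"number"}}}},"fingers":{"type":"number"}},"required":["motion"]}

```bash
ls; mkdir -p pics
python3 - <<'E'
from plant import manip
import cv2,numpy as np
print(manip.state())
for n in("side","top"):
    f=manip.grab_frame(n); cv2.imwrite(f"pics/{n}0.png",f[:,:,::-1])
    c=manip.calibration(n); print(n,c)
    for q in("drive","collar","shaft_top","flat_mid","screw_head","collar_mid","bottle","jar","beaker"):
        try:
            r=manip.landmark_of(q,n)
            T=np.array(c["cam_to_world"])
            for d in r: print(n,q,round(d["confidence"],2),(T@np.r_[d["centre"],1])[:3].round(4))
        except Exception as e: print(q,e)
E
```

```text
pics
{'time': 0.0, 'joint_pos': array([ 1.16600080e+00,  5.34198137e-02,  1.61429523e+00,  2.28005335e-05,
        1.47595954e+00, -1.19043031e-01]), 'joint_vel': array([-0.00024151,  0.00058736,  0.0018038 ,  0.00043887,  0.00156885,
        0.00022026]), 'joint_efforts': array([-1.07468024e-04, -3.93690848e+01, -3.70170164e+01, -3.38670634e-05,
        7.21293458e-03, -2.80431166e-06]), 'tool_pos': array([0.17592084, 0.59901507, 0.19392331]), 'tool_rot': array([ 0.69970291,  0.09997721,  0.7000996 , -0.10139499]), 'contact_force': array([-0.30535561, -0.51164756, -0.14588047]), 'ft_torque': array([0.00152783, 0.00114919, 0.04663008]), 'gripper_width': 1.0000407700370784}
side {'mtx': array([[538.2756793 ,   0.        , 283.3858709 ],
       [  0.        , 538.2756793 , 206.99440706],
       [  0.        ,   0.        ,   1.        ]]), 'k1': 0.07139102876361889, 'cam_to_world': array([[ 0.8887189 ,  0.31821493, -0.33002723,  0.16331334],
       [-0.45830199,  0.59821759, -0.65733933, -0.7788286 ],
       [-0.0117471 ,  0.73544202,  0.67748582,  0.91990703],
       [ 0.        ,  0.
[... 1526 characters left out ...]
8  0.1512]
top drive 0.56 [ 0.5595  0.1423 -0.0006]
top collar 0.73 [0.4437 0.2515 0.0005]
top shaft_top 0.56 [ 0.5687 -0.0643  0.1524]
top shaft_top 0.55 [0.5578 0.1347 0.1075]
top shaft_top 0.45 [ 0.3464 -0.1698  0.1154]
top shaft_top 0.42 [0.742  0.1079 0.0031]
top flat_mid 0.67 [ 0.8103 -0.1959  0.134 ]
top flat_mid 0.56 [0.5647 0.1357 0.0969]
top flat_mid 0.55 [ 0.5628 -0.06    0.1296]
top flat_mid 0.38 [ 0.3522 -0.1663  0.097 ]
top screw_head 0.47 [0.4711 0.2309 0.0111]
top collar_mid 0.46 [0.4394 0.2538 0.0138]
top bottle 0.88 [ 0.6429 -0.4118  0.0016]
top bottle 0.43 [ 6.792e-01  3.741e-01 -1.000e-04]
top jar 0.66 [6.813e-01 3.775e-01 6.000e-04]
top beaker 0.95 [0.7457 0.1102 0.0016]
```

View pics/side0.png

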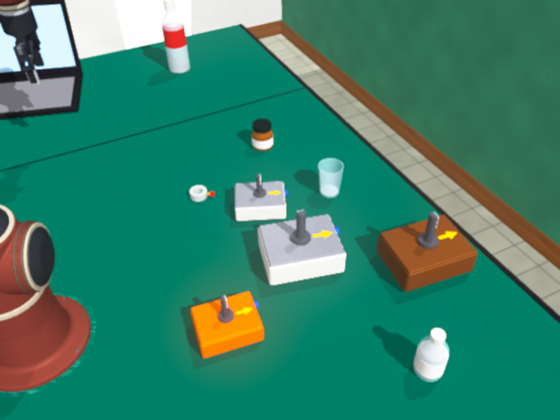

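View pics/top0.png

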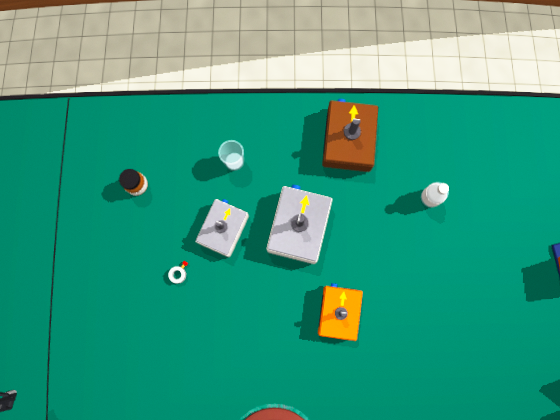

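Run:
```python
import cv2,numpy as np
t=cv2.imread("pics/top0.png");s=cv2.imread("pics/side0.png")
a=cv2.resize(t[175:275,255:345],None,fx=6,fy=6,interpolation=cv2.INTER_CUBIC)
b=cv2.resize(s[200:290,250:350],None,fx=6,fy=6,interpolation=cv2.INTER_CUBIC)
cv2.imwrite("pics/z1.png",a);cv2.imwrite("pics/z2.png",b)
c=np.hstack([cv2.resize(t[255:290,160:195],None,fx=11,fy=11,interpolation=cv2.INTER_CUBIC),cv2.resize(s[175:210,185:220],None,fx=11,fy=11,interpolation=cv2.INTER_CUBIC)])
cv2.imwrite("pics/z3.png",c)
```

```text
(no output)
```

View pics/z1.png

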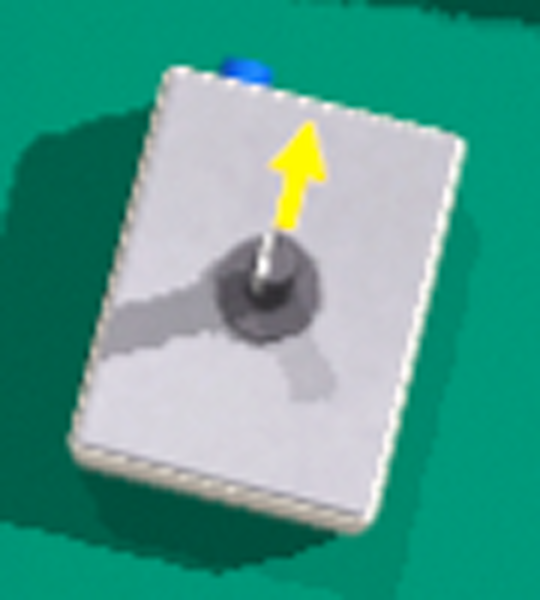

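View pics/z2.png

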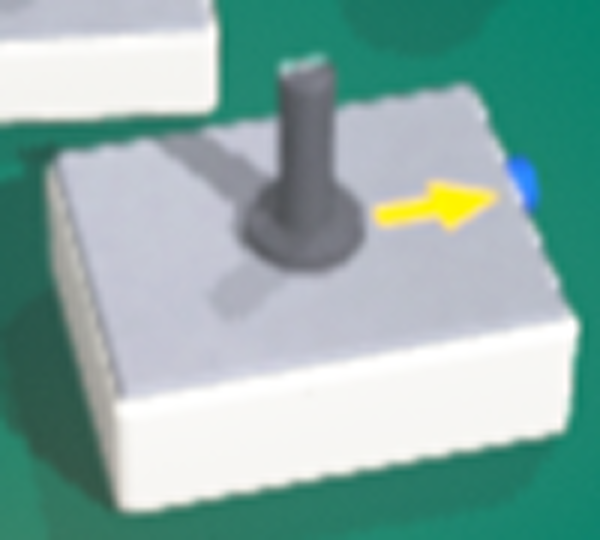

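View pics/z3.png

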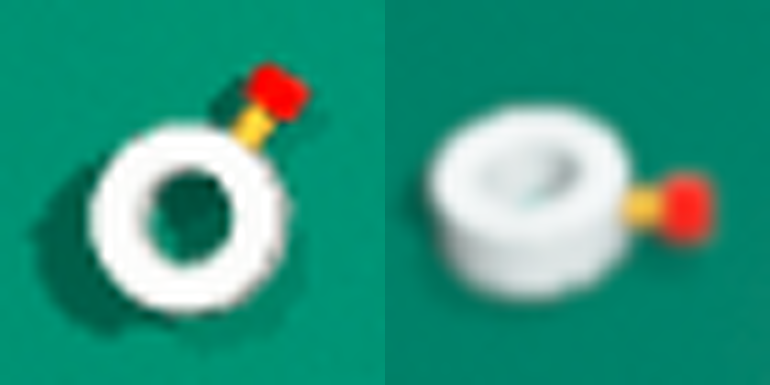

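```bash
cat > h.py <<'E'
import numpy as np,cv2
from scipy.optimize import minimize
from scipy.spatial.transform import Rotation as R
def cal(n):
    from plant import manip
    return manip.calibration(n)
F=np.diag([1.,-1,-1])
def proj(c,P):
    T=np.array(c["cam_to_world"]); Rw=F@T[:3,:3].T; t=-Rw@T[:3,3]
    p,_=cv2.projectPoints(np.asarray(P,float).reshape(-1,1,3),cv2.Rodrigues(Rw)[0],t,c["mtx"],np.array([c["k1"],0,0,0.]))
    return p.reshape(-1,2)
def ray(c,uv):
    T=np.array(c["cam_to_world"])
    u=cv2.undistortPoints(np.asarray(uv,float).reshape(-1,1,2),c["mtx"],np.array([c["k1"],0,0,0.])).reshape(-1,2)
    d=np.c_[u[:,0],-u[:,1],-np.ones(len(u))]@T[:3,:3].T
    return T[:3,3],d
def atz(c,uv,z):
    o,d=ray(c,uv); return o+d*((z-o[2])/d[:,2])[:,None]
def tri(cs,uvs):
    A=np.zeros((3,3));b=np.zeros(3)
    for c,uv in zip(cs,uvs):
        o,d=ray(c,[uv]);d=d[0]/np.linalg.norm(d);M=np.eye(3)-np.outer(d,d);A+=M;b+=M@o
    return np.linalg.solve(A,b)
E
cat > fit.py <<'E'
from h import *
S=8
C={n:cal(n) for n in("top","side")}
I={n:cv2.imread(f"pics/{n}0.png") for n in C}
roi={"top":(255,175,345,275),"side":(245,205,350,290)}
def box(p):
    x,y,a=p; c,s=np.cos(a),np.sin(a)
    q=np.array([[sx*.085,sy*.065,z] for sx in(-1,1) for sy in(-1,1) for z in(0,.07)])
    return np.c_[x+c*q[:,0]-s*q[:,1],y+s*q[:,0]+c*q[:,1],q[:,2]]
def cov(n,P):
    x0,y0,x1,y1=roi[n]
    uv=proj(C[n],P); h=cv2.convexHull(uv.astype(np.float32)).reshape(-1,2)
    m=np.zeros(((y1-y0)*S,(x1-x0)*S),np.uint8)
    cv2.fillConvexPoly(m,np.round(((h+.5-[x0,y0])*S-.5)*16).astype(np.int32),255,shift=4)
    return cv2.resize(m,(x1-x0,y1-y0),interpolation=cv2.INTER_AREA)/255.
def mask(n):
    x0,y0,x1,y1=roi[n]; im=I[n][y0:y1,x0:x1].astype(float)
    hsv=cv2.cvtColor(I[n][y0:y1,x0:x1],cv2.COLOR_BGR2HSV)
    # greenness: R/G ratio; white ->1, green -> ~0
    r=im[:,:,2]/(im[:,:,1]+1)
    return np.clip(r/.95,0,1),hsv
for n in C:
    r,hsv=mask(n)
    # ignore blue knob
    w=~cv2.dilate(((hsv[...,0]>95)&(hsv[...,1]>100)).astype(np.uint8),np.ones((3,3))).astype(bool)
    best=min((minimize(lambda p:(w*(cov(n,box(p*[1,1,1]))-r)**2).sum(),[.563,-.062,a],method="Nelder-Mead",options=dict(initial_simplex=[[.563,-.062,a],[.57,-.062,a],[.563,-.055,a],[.563,-.062,a+.1]],xatol=1e-5,fatol=1e-3)) for a in(-.3,-.15)),key=lambda o:o.fun)
    print(n,best.x.round(4),best.fun,np.degrees(best.x[2]))
    x0,y0,x1,y1=roi[n]
    y=(hsv[...,0]>22)&(hsv[...,0]<35)&(hsv[...,1]>150)
    v,u=np.nonzero(y); P=atz(C[n],np.c_[u+x0,v+y0],.07)[:,:2]
    m=P.mean(0);U,s_,Vt=np.linalg.svd(P-m); print(" arrow",m,np.degrees(np.arctan2(*(Vt[0]*np.sign(Vt[0,0]))[::-1])),"from centre",np.degrees(np.arctan2(*(m-best.x[:2])[::-1])))
    cv2.imwrite(f"pics/m_{n}.png",cv2.resize((np.hstack([r,cov(n,box(best.x))])*255).astype(np.uint8),None,fx=4,fy=4))
E
python3 fit.py
```

```text
top [ 0.5654 -0.0625 -0.2465] 21.829741800555013 -14.120626713400192
 arrow [ 0.61511039 -0.07469568] -14.175527378149093 from centre -13.7975099843048
side [ 0.5639 -0.0573 -0.2395] 1064.8639911715359 -13.720237280115791
 arrow [ 0.6132557  -0.07254042] -13.639198235562194 from centre -17.19327609923314
```

```bash
sed -i 's/^    best=/    if n=="side":\n        w[:,:]=True; vv,uu=np.mgrid[205:290,245:350]; w\&=~((vv<219)\&(uu<290)); w\&=~((uu>290)\&(uu<312)\&(vv<240)); w\&=~((uu>330)\&(vv<238))\n    best=/' fit.py; python3 fit.py
```

```text
top [ 0.5654 -0.0625 -0.2465] 21.829741800555013 -14.120626713400192
 arrow [ 0.61511039 -0.07469568] -14.175527378149093 from centre -13.7975099843048
side [ 0.5633 -0.0583 -0.235 ] 396.1342593009465 -13.466274164134088
 arrow [ 0.6132557  -0.07254042] -13.639198235562194 from centre -15.918927108728559
```

```bash
python3 - <<'E'
from h import *
C={n:cal(n) for n in("top","side")}
# overlay candidate flat angles on zooms
ax=np.array([.5645,-.0615])
for n,(x0,y0,x1,y1) in {"top":(285,205,315,240),"side":(285,200,320,250)}.items():
    im=cv2.imread(f"pics/{n}0.png")[y0:y1,x0:x1]
    k=12
    z=cv2.resize(im,None,fx=k,fy=k,interpolation=cv2.INTER_NEAREST)
    p=proj(C[n],[[*ax,.15],[*ax,.116],[*ax,.078]])
    print(n,p)
    for a,col in((1.0,(0,0,255)),(1.3,(0,255,255)),(1.6,(255,0,0))):
        al=a-.245
        nn=np.array([np.cos(al),np.sin(al)]);tt=np.array([-nn[1],nn[0]])
        q=[np.r_[ax+.006*nn+s*.008*tt,zz] for s,zz in((-1,.15),(1,.15),(1,.116),(-1,.116))]
        cv2.polylines(z,[np.round((proj(C[n],q)-[x0,y0]+.5)*k).astype(np.int32)],True,col,1)
    cv2.imwrite(f"pics/fl_{n}.png",z)
E
python3 - <<'E'
import cv2,numpy as np
a=cv2.imread("pics/fl_top.png");b=cv2.imread("pics/fl_side.png")
H=600;a=cv2.copyMakeBorder(a,0,H-a.shape[0],0,0,0);b=cv2.copyMakeBorder(b,0,H-b.shape[0],0,0,0)
cv2.imwrite("pics/fl.png",np.hstack([a,b]))
E
```

```text
top [[300.02435124 218.36536385]
 [299.53446394 220.66886938]
 [299.01967362 223.08843366]]
side [[301.00246572 211.50927882]
 [300.83736698 223.13922717]
 [300.66176526 235.60108577]]
```

View pics/fl.png

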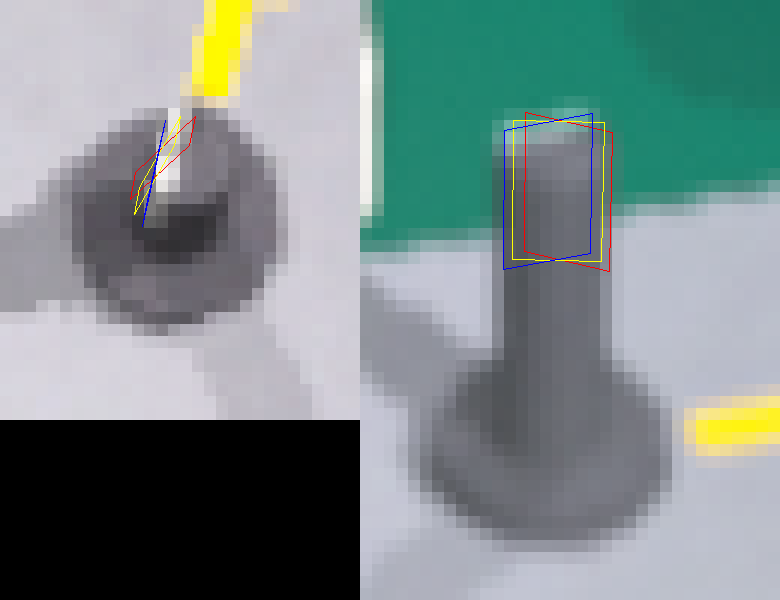

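Run:
```python
from h import *
from plant import manip
s=manip.state();q=s["tool_rot"];M=R.from_quat(np.r_[q[1:],q[0]]).as_matrix();print(M.round(3))
print("yaw of y",np.arctan2(M[1,1],M[0,1]))
```

```text
[[-0.     0.282  0.959]
 [-0.     0.959 -0.282]
 [-1.    -0.    -0.   ]]
yaw of y 1.2849888297976444
```

Emit:
send_rows:
  motion:
    - [[1.77,-3.0,0.1,0,0,0.003],[1.77,-3.0,0.1,0,0,0.003],[1.77,-3.0,0.1,0,0,0.003],[1.77,-3.0,0.1,0,0,0.003],[1.77,-3.0,0.1,0,0,0.003],[1.77,-3.0,0.1,0,0,0.003],[1.77,-3.0,0.1,0,0,0.003],[1.77,-3.0,0.1,0,0,0.003],[1.77,-3.0,0.1,0,0,0.003],[1.77,-3.0,0.1,0,0,0.003],[1.77,-3.0,0.1,0,0,0.003]]
  fingers: 0.3

```text
time: 1.92
tool_pos: [0.3714, 0.2682, 0.2065]
tool_rot: [0.702, 0.089, 0.701, -0.089]
contact_force: [0.7, 0.3, 0.0]
gripper_width: 0.699
```

Emit:
send_rows:
  motion:
    - [[1.77,-3.0,0.1,0,0,0.003],[1.77,-3.0,0.1,0,0,0.003],[1.77,-3.0,0.1,0,0,0.003],[1.77,-3.0,0.1,0,0,0.003],[1.77,-3.0,0.1,0,0,0.003],[1.77,-3.0,0.1,0,0,0.003],[1.77,-3.0,0.1,0,0,0.003],[1.77,-3.0,0.1,0,0,0.003],[1.77,-3.0,0.1,0,0,0.003],[1.77,-3.0,0.1,0,0,0.003],[1.77,-3.0,0.1,0,0,0.003],[0,0,0,0,0,0]]

```text
time: 2.92
tool_pos: [0.5675, -0.0652, 0.2172]
tool_rot: [0.703, 0.079, 0.702, -0.08]
contact_force: [-1.1, 0.2, -0.9]
gripper_width: 0.698
```

```bash
cat > look.py <<'E'
import sys
from h import *
from plant import manip
tag=sys.argv[1]; s=manip.state(); print(s["time"],s["tool_pos"].round(4),s["contact_force"].round(2),s["ft_torque"].round(3),s["gripper_width"].round(4),s["joint_pos"].round(3))
q=s["tool_rot"];M=R.from_quat(np.r_[q[1:],q[0]]).as_matrix();print("yaw y",np.arctan2(M[1,1],M[0,1]).round(4),"x axis",M[:,0].round(4))
out=[]
for n in("top","side"):
    im=manip.grab_frame(n)[:,:,::-1].copy(); cv2.imwrite(f"pics/{n}_{tag}.png",im)
    P=[float(v) for v in sys.argv[2:5]] if len(sys.argv)>4 else s["tool_pos"]
    p=proj(cal(n),[P])[0];x,y=np.clip(p.astype(int)-33,0,[560-66,420-66]);z=cv2.resize(im[y:y+66,x:x+66],None,fx=6,fy=6,interpolation=cv2.INTER_CUBIC)
    c=np.round((p-[x,y]+.5)*6).astype(int);
    print(n,"crop",x,y)
    out.append(z)
cv2.imwrite(f"pics/L_{tag}.png",np.hstack(out))
E
python3 look.py a
```

```text
Traceback (most recent call last):
  File "look.py", line 4, in <module>
    tag=sys.argv[1]; s=manip.state(); print(s["time"],s["tool_pos"].round(4),s["contact_force"].round(2),s["ft_torque"].round(3),s["gripper_width"].round(4),s["joint_pos"].round(3))
                                                                                                                                 ^^^^^^^^^^^^^^^^^^^^^^^^
AttributeError: 'float' object has no attribute 'round'
```

```bash
sed -i 's/s\["gripper_width"\].round(4)/round(s["gripper_width"],4)/' look.py
python3 look.py a
```

```text
2.9167 [ 0.5675 -0.0652  0.2172] [-1.09  0.25 -0.87] [ 0.018  0.046 -0.014] 0.6978 [-0.244 -0.088  1.715 -0.002  1.513 -1.59 ]
yaw y 1.3461 x axis [ 8.0e-04 -2.2e-03 -1.0e+00]
top crop 269 179
side crop 270 154
```

View pics/L_a.png

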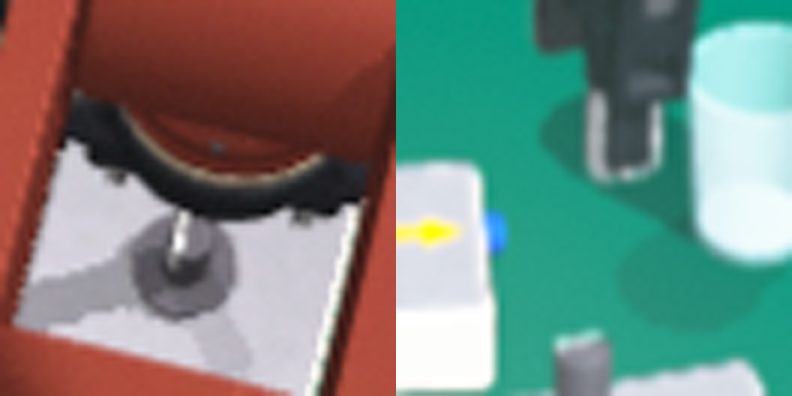

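Run:
```python
from h import *
C=cal("side"); t=np.array([.5675,-.0652,.2172]); j=np.array([np.cos(1.346),np.sin(1.346),0])
for s in(-.03,0,.03):
  for dz in(0,.005): print(s,dz,(proj(C,[t+s*j+[0,0,dz]])[0]-[270,154]+.5)*6+[396,0])
```

```text
-0.03 0 [625.57514346 262.60340584]
-0.03 0.005 [625.86682638 251.14273799]
0 0 [600.32947664 204.99139036]
0 0.005 [600.53662046 193.57566619]
0.03 0 [576.07138546 149.61307714]
0.03 0.005 [576.19991816 138.24595712]
```

View pics/side_a.png

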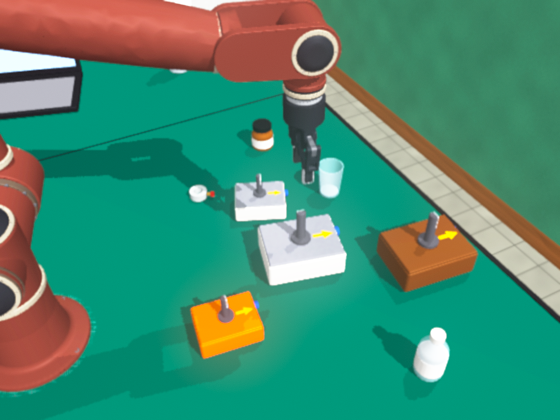

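Run:
```python
from h import *
C=cal("side"); print(proj(C,[[.176,.599,.194],[.176,.599,.23]]))
T=cal("top"); print(proj(T,[[.176,.599,.194],[.5675,-.0652,.217],[.5675,-.0652,.25]]))
s=cv2.imread("pics/side0.png"); cv2.imwrite("pics/g0.png",cv2.resize(s[0:110,0:80],None,fx=5,fy=5))
s=cv2.imread("pics/top0.png"); cv2.imwrite("pics/g1.png",cv2.resize(s[360:420,0:80],None,fx=7,fy=7))
```

```text
[[44.56217991 92.03912148]
 [39.87052929 79.32845646]]
[[  8.02740788 382.99062408]
 [302.77371904 212.04008949]
 [303.39857606 209.30983323]]
```

View pics/g0.png

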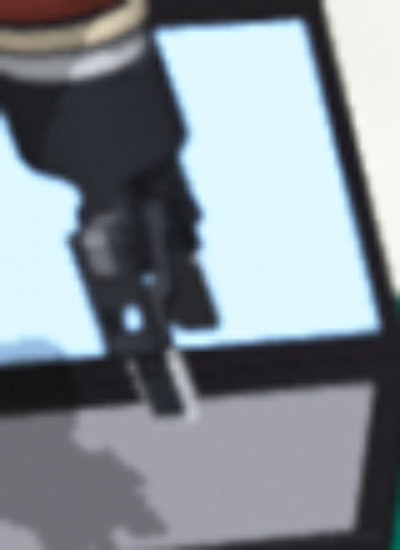

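View pics/g1.png

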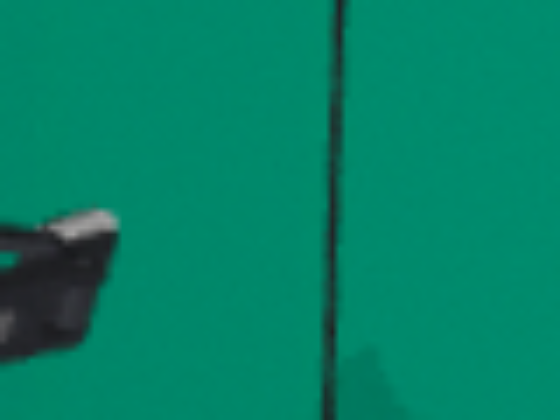

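Run:
```python
from h import *
from plant import manip
for t,yaw,op,sb in(((.176,.599,.194),1.285,.0425,.013),((.5675,-.0652,.2172),1.346,.03,.006)):
  j=np.array([np.cos(yaw),np.sin(yaw),0])
  for z in(0,.035):
    for n in("top","side"): print(n,z,proj(cal(n),[np.array(t)+s*j*op+[0,0,sb+z] for s in(-1,1)]).round(1).tolist())
```

```text
top 0 [[21.0, 390.6], [-10.7, 377.2]]
side 0 [[40.7, 96.2], [44.9, 79.2]]
top 0.035 [[12.8, 393.4], [-19.7, 379.4]]
side 0.035 [[36.0, 83.5], [40.4, 66.8]]
top 0 [[316.4, 214.6], [289.4, 208.5]]
side 0 [[307.8, 195.0], [299.5, 176.2]]
top 0.035 [[317.6, 211.8], [289.6, 205.4]]
side 0.035 [[308.2, 181.2], [299.7, 162.5]]
```

Emit:
send_rows:
  motion:
    - [[0,0,0,0,0,0],[0,0,0,0,0,0],[0,0,0,0,0,0],[0,0,0,0,0,0],[0,0,0,0,0,0],[0,0,0,0,0,0]]
  fingers: 0.8

```text
time: 3.52
tool_pos: [0.5655, -0.0599, 0.2174]
tool_rot: [0.703, 0.077, 0.703, -0.077]
contact_force: [0.4, -0.4, 0.0]
gripper_width: 0.2
```

```bash
python3 look.py b
python3 - <<'E'
from h import *
print(proj(cal("side"),[[.5675,-.0652,.2172],[.5675,-.0652,.2522]]))
s=cv2.imread("pics/side_b.png"); cv2.imwrite("pics/g2.png",cv2.resize(s[120:200,270:350],None,fx=7,fy=7))
E
```

```text
3.5167 [ 0.5655 -0.0599  0.2174] [ 0.4  -0.39  0.05] [-0.01  -0.084  0.016] 0.1998 [-0.236 -0.094  1.72  -0.     1.515 -1.588]
yaw y 1.3517 x axis [ 3.e-04 -1.e-04 -1.e+00]
top crop 267 179
side crop 268 153
[[303.55491277 187.66523173]
 [303.80206224 174.0873788 ]]
```

View pics/g2.png

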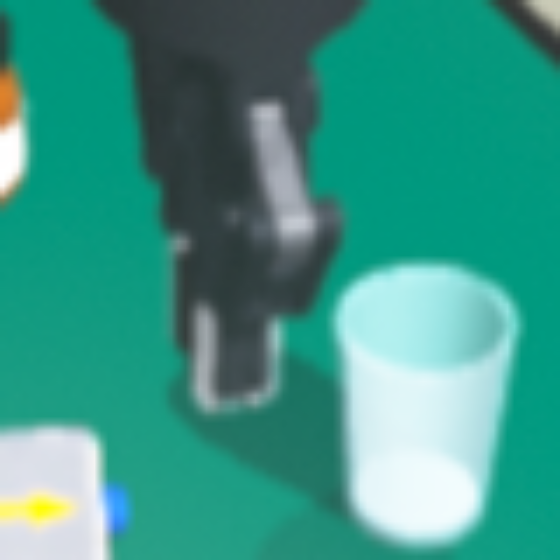

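Run:
```python
from h import *
C=[cal("side"),cal("top")]
j=np.array([np.cos(1.285),np.sin(1.285),0])
print("expect near tip",np.array([.176,.599,.207])-.0425*j)
print(tri(C,[(34.5,83),(14.5,392)]),tri(C,[(35.5,83),(16.5,391)]))
from plant import manip
q=manip.state()
# landmark of collar etc check consistency: beaker rim heights
im=cv2.imread("pics/top_b.png"); cv2.imwrite("pics/g3.png",cv2.resize(im[150:270,230:370],None,fx=5,fy=5))
```

```text
expect near tip [0.16401833 0.55822391 0.207     ]
[0.1645747  0.55338751 0.24532871] [0.16712244 0.54747518 0.24762292]
```

View pics/g3.png

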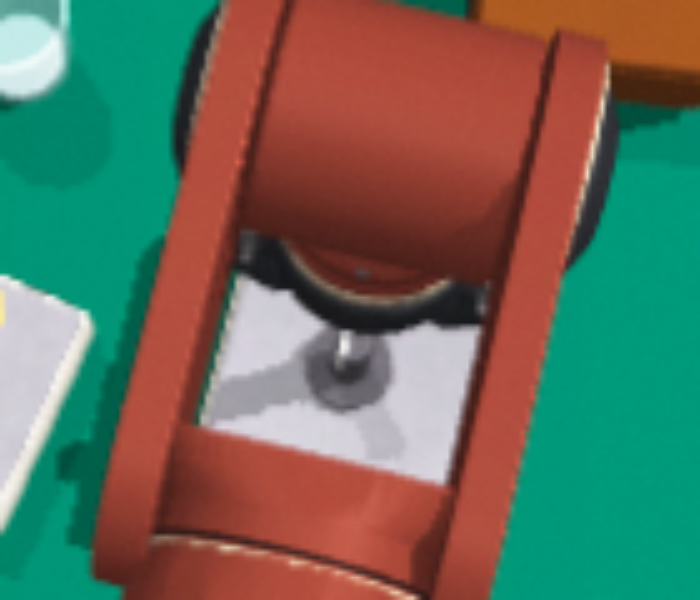

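Emit:
send_rows:
  motion:
    - [[0,0,0,0,0,0],[0,0,0,0,0,0],[0,0,0,0,0,0],[0,0,-1.2,0,0,0],[0,0,-1.2,0,0,0],[0,0,-1.2,0,0,0],[0,0,-1.2,0,0,0],[0,0,-1.2,0,0,0],[0,0,-1.2,0,0,0],[0,0,-1.2,0,0,0],[0,0,-1.2,0,0,0],[0,0,0,0,0,0]]
  fingers: 0.4

```text
time: 4.62
tool_pos: [0.5635, -0.0599, 0.1174]
tool_rot: [0.701, 0.078, 0.705, -0.077]
contact_force: [-0.2, 0.5, -0.2]
gripper_width: 0.598
```

```bash
python3 look.py c .565 -.06 .15
```

```text
4.6167 [ 0.5635 -0.0599  0.1174] [-0.2  0.5 -0.2] [ 0.049  0.014 -0.03 ] 0.5978 [-0.237 -0.021  1.82   0.     1.348 -1.588]
yaw y 1.351 x axis [-0.0054  0.0013 -1.    ]
top crop 266 185
side crop 267 177
```

View pics/L_c.png

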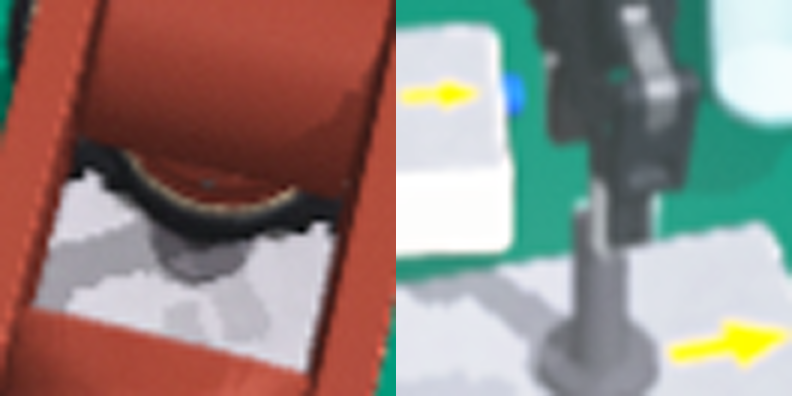

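Run:
```python
from h import *
j=np.array([np.cos(1.351),np.sin(1.351),0])
for w in (.0255,.033):
  for z in(.12,.13,.14,.15,.16): print(w,z,proj(cal("side"),[np.r_[.5635,-.0599,z]-w*j])[0]-[267,177])
```

```text
0.0255 0.12 [36.43914128 52.66851774]
0.0255 0.13 [36.50318806 49.27452997]
0.0255 0.14 [36.56812532 45.83962099]
0.0255 0.15 [36.63397262 42.36298531]
0.0255 0.16 [36.70075011 38.84379471]
0.033 0.12 [37.44702948 55.12620832]
0.033 0.13 [37.51738167 51.73055938]
0.033 0.14 [37.58871008 48.29381219]
0.033 0.15 [37.66103614 44.81515505]
0.033 0.16 [37.73438196 41.29375333]
```

Emit:
send_rows:
  motion:
    - [[0,0,-0.8,0,0,0],[0,0,-0.8,0,0,0],[0,0,-0.8,0,0,0],[0,0,-0.4,0,0,0],[0,0,0,0,0,0]]

```text
time: 5.13
tool_pos: [0.5645, -0.0601, 0.0914]
tool_rot: [0.702, 0.078, 0.704, -0.077]
contact_force: [-0.7, -0.2, -0.3]
gripper_width: 0.602
```

```bash
python3 look.py d .565 -.06 .15
```

```text
5.1333 [ 0.5645 -0.0601  0.0914] [-0.7  -0.21 -0.34] [ 0.017  0.008 -0.017] 0.6023 [-0.237  0.006  1.839 -0.     1.299 -1.588]
yaw y 1.351 x axis [-2.8e-03  6.0e-04 -1.0e+00]
top crop 266 185
side crop 267 177
```

View pics/L_d.png

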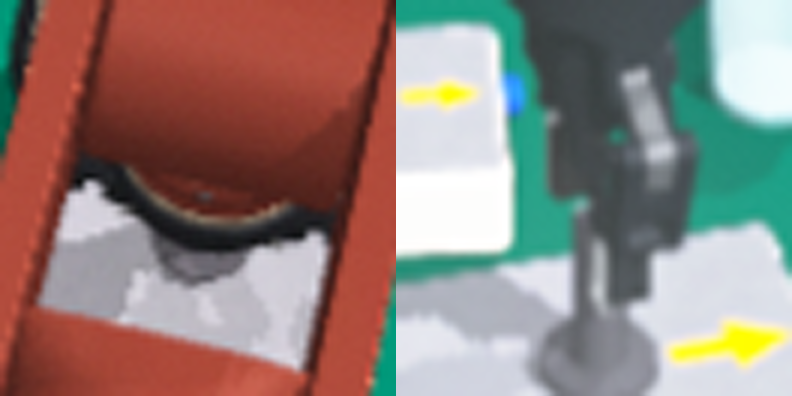

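Emit:
send_rows:
  motion:
    - [[0,0,0,0,0,0],[0,0,0,0,0,0],[0,0,0,0,0,0],[0,0,0,0,0,0],[0,0,0,0,0,0],[0,0,0,0,0,0]]
  fingers: 1

```text
time: 5.73
tool_pos: [0.5655, -0.0628, 0.0941]
tool_rot: [0.703, 0.076, 0.703, -0.079]
contact_force: [-3.2, -7.5, 1.7]
gripper_width: 0.163
```

```bash
python3 look.py e .565 -.06 .15
```

```text
5.7333 [ 0.5655 -0.0628  0.0941] [-3.2  -7.5   1.67] [-1.099  0.488  0.037] 0.1631 [-0.239  0.004  1.837 -0.005  1.3   -1.588]
yaw y 1.3509 x axis [-3.0e-04 -4.8e-03 -1.0e+00]
top crop 266 185
side crop 267 177
```

View pics/L_e.png

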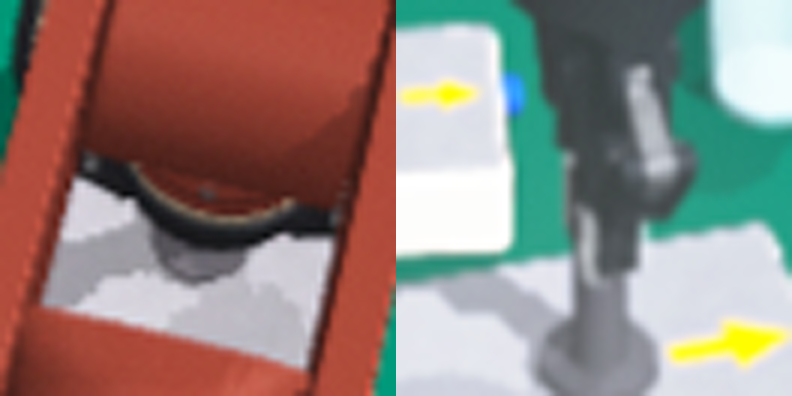

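Emit:
send_rows:
  motion:
    - [[-0.05,-0.15,0,0,0,0],[0,-0.1,0,0,0,0],[0,0,0,0,0,0],[0,0,0,0,0,0]]

```text
time: 6.17
tool_pos: [0.5655, -0.0628, 0.0941]
tool_rot: [0.703, 0.078, 0.703, -0.077]
contact_force: [-2.5, 1.5, 5.6]
gripper_width: 0.164
```

Emit:
send_rows:
  motion:
    - [[-0.01,0.017,0.1,0,0,-0.114],[-0.01,0.017,0.1,0,0,-0.114],[-0.01,0.017,0,0,0,-0.114],[-0.01,0.017,0,0,0,-0.114],[-0.01,0.017,0,0,0,-0.114],[-0.01,0.017,0,0,0,-0.114],[-0.01,0.017,0,0,0,-0.114]]

```text
time: 6.75
tool_pos: [0.564, -0.0623, 0.0942]
tool_rot: [0.617, 0.345, 0.617, -0.347]
contact_force: [-0.3, -4.2, -2.0]
gripper_width: 0.166
```

Emit:
send_rows:
  motion:
    - [[-0.01,0.017,0,0,0,-0.114],[-0.01,0.017,0,0,0,-0.114],[-0.01,0.017,0,0,0,-0.114],[-0.01,0.017,0,0,0,-0.114],[-0.01,0.017,0,0,0,-0.114],[-0.01,0.017,0,0,0,-0.114],[-0.01,0.017,0,0,0,-0.114],[0,0,0,0,0,0]]

```text
time: 7.42
tool_pos: [0.5633, -0.061, 0.0941]
tool_rot: [-0.435, -0.557, -0.435, 0.558]
contact_force: [0.2, -3.2, -1.6]
gripper_width: 0.163
```

```bash
python3 look.py f .565 -.06 .15
```

```text
7.4167 [ 0.5633 -0.061   0.0941] [ 0.19 -3.21 -1.59] [-0.581 -0.031 -0.035] 0.1634 [-2.380e-01 -1.000e-03  1.841e+00 -2.000e-03  1.302e+00  9.000e-03]
yaw y -0.2468 x axis [-9.0e-04 -1.3e-03 -1.0e+00]
top crop 266 185
side crop 267 177
```

View pics/L_f.png

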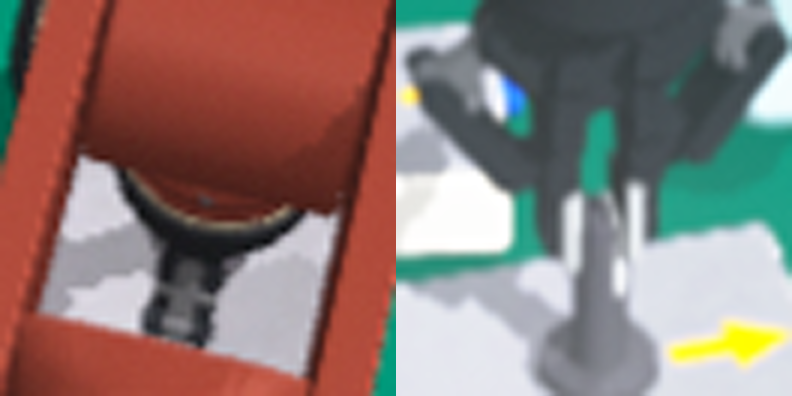

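Run:
```python
from h import *
n=np.array([.97,-.2445]);t=np.array([.2445,.97]);a=np.array([.5654,-.0607])
c=cal("side")
f=lambda s,k,z:((proj(c,[np.r_[a+s*n+k*t,z]])[0]-[267,177]+.5)*6+[396,0]).round(0)
for z in (.115,.12,.125,.13,.135): print(z,"L",f(-.010,-.011,z),f(-.010,.011,z),"R",f(.006,-.011,z),f(.006,.011,z))
print(f(0,0,.15),f(.006,0,.116),f(.006,-.008,.116),f(.006,.008,.116), f(.006,-.008,.15))
cv2.imwrite("pics/g4.png",cv2.resize(cv2.imread("pics/side_f.png")[175:245,270:350],None,fx=10,fy=10,interpolation=cv2.INTER_CUBIC)[:600])
```

```text
0.115 L [584. 306.] [568. 263.] R [627. 298.] [612. 256.]
0.12 L [584. 295.] [568. 253.] R [628. 288.] [612. 246.]
0.125 L [584. 285.] [568. 243.] R [628. 278.] [612. 236.]
0.13 L [584. 275.] [568. 233.] R [628. 267.] [612. 226.]
0.135 L [584. 265.] [569. 223.] R [628. 257.] [612. 215.]
[604. 208.] [619. 275.] [625. 290.] [614. 260.] [627. 220.]
```

View pics/g4.png

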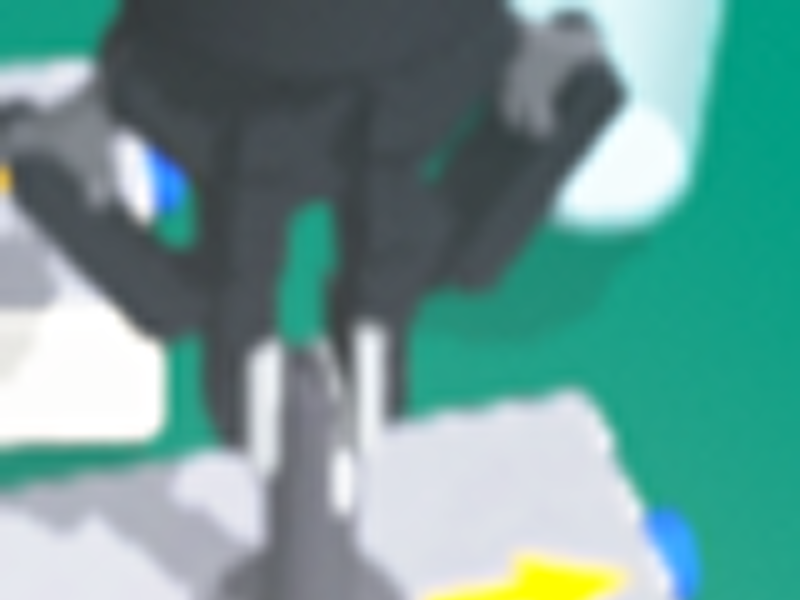

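Run:
```python
import cv2
i=cv2.imread("pics/side_f.png")
cv2.imwrite("pics/g5.png",cv2.resize(i[205:240,290:320],None,fx=17,fy=17,interpolation=cv2.INTER_NEAREST))
```

```text
(no output)
```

View pics/g5.png

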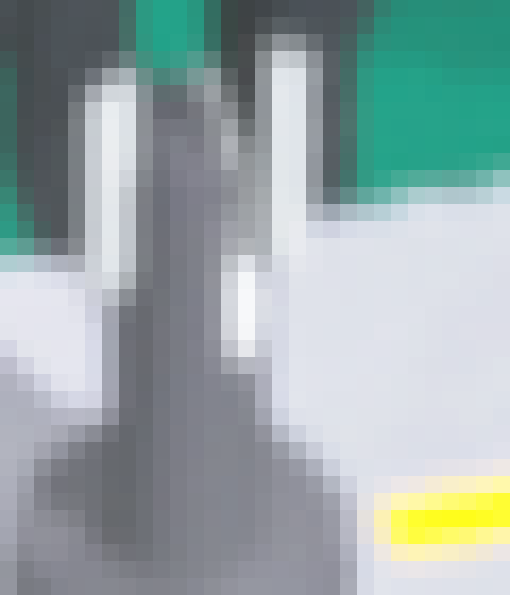

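```bash
cat > colfit.py <<'E'
from h import *
S=8
th=np.linspace(0,2*np.pi,72,endpoint=False)
def cylP(x,y,z0,z1,r=.022): return np.vstack([np.c_[x+r*np.cos(th),y+r*np.sin(th),0*th+z] for z in(z0,z1)])
def cov(c,P,roi):
    x0,y0,x1,y1=roi;h=cv2.convexHull(proj(c,P).astype(np.float32)).reshape(-1,2)
    m=np.zeros(((y1-y0)*S,(x1-x0)*S),np.uint8)
    cv2.fillConvexPoly(m,np.round(((h+.5-[x0,y0])*S-.5)*16).astype(np.int32),255,shift=4)
    return cv2.resize(m,(x1-x0,y1-y0),interpolation=cv2.INTER_AREA)/255.
roi={"top":(160,255,197,290),"side":(183,175,222,212)}
res={}
for n in roi:
    c=cal(n);im=cv2.imread(f"pics/{n}0.png");x0,y0,x1,y1=roi[n];p=im[y0:y1,x0:x1].astype(float)
    r=np.clip(p[:,:,2]/(p[:,:,1]+1)/.95,0,1)
    red=np.clip((p[:,:,2]-1.0*p[:,:,1])/200,0,1)*(p[:,:,2]>2*p[:,:,1])*(p[:,:,1]<110)
    vv,uu=np.mgrid[y0:y1,x0:x1]
    ruv=np.array([(uu*red).sum(),(vv*red).sum()])/red.sum()
    w=(p[:,:,2]<1.15*p[:,:,1]) # mask out screw
    w=cv2.erode(w.astype(np.uint8),np.ones((2,2)))>0
    def f(q):
        cv=cov(c,cylP(q[0],q[1],0,.02),roi[n]); hole=cov(c,cylP(q[0],q[1],.02,.02,.012),roi[n])>0.01
        return ((w&~hole)*(cv-r)**2).sum()
    i0=np.array([.441,.2545]); o=minimize(f,i0,method="Nelder-Mead",options=dict(initial_simplex=[i0,i0+[.006,0],i0+[0,.006]],xatol=1e-5,fatol=1e-4))
    h=atz(c,[ruv],.010)[0,:2]
    d=h-o.x; print(n,o.x.round(4),round(o.fun,2),"head",h.round(4),"dist",np.linalg.norm(d).round(4),"ang",np.arctan2(d[1],d[0]).round(4),ruv.round(2))
    res[n]=ruv
print(tri([cal("top"),cal("side")],[res["top"],res["side"]]))
E
python3 colfit.py
```

```text
top [0.439  0.2528] 1.94 head [0.4691 0.2331] dist 0.0359 ang -0.5786 [184.7  262.95]
side [0.4375 0.2553] 13.47 head [0.4673 0.2361] dist 0.0355 ang -0.5705 [211.62 193.47]
[0.46771615 0.23298081 0.01250012]
```

Emit:
send_rows:
  motion:
    - [[0,0,0,0,0,0],[0,0,0,0,0,0],[0,0,0,0,0,0]]
  fingers: 0.4

```text
time: 7.77
tool_pos: [0.5639, -0.06, 0.0955]
tool_rot: [0.435, 0.557, 0.436, -0.557]
contact_force: [0.0, 0.4, 0.2]
gripper_width: 0.581
```

Emit:
send_rows:
  motion:
    - [[0,0,2,0,0,0],[0,0,2.5,0,0,0],[0,0,2.5,0,0,0],[0,0,0.5,0,0,0]]
  fingers: 0.2

```text
time: 8.1
tool_pos: [0.5666, -0.0607, 0.1761]
tool_rot: [0.438, 0.559, 0.433, -0.555]
contact_force: [0.4, -0.3, 1.6]
gripper_width: 0.794
```

Emit:
send_rows:
  motion:
    - [[-1.05,2.62,0,0,0,0.104],[-1.05,2.62,0,0,0,0.104],[-1.05,2.62,0,0,0,0.104],[-1.05,2.62,0,0,0,0.104],[-1.05,2.62,0,0,0,0.104],[-1.05,2.62,0,0,0,0.104],[-1.05,2.62,0,0,0,0.104],[-1.05,2.62,0,0,0,0.104],[-1.05,2.62,0,0,0,0.104],[-1.05,2.62,0,0,0,0.104],[-1.05,2.62,0,0,0,0.104],[-1.05,2.62,0,0,0,0.103]]

```text
time: 9.1
tool_pos: [0.4368, 0.2554, 0.17]
tool_rot: [0.679, 0.197, 0.679, -0.196]
contact_force: [0.7, -0.5, -0.6]
gripper_width: 0.802
```

Emit:
send_rows:
  motion:
    - [[0,0,0,0,0,0],[0,0,0,0,0,0]]

```text
time: 9.27
tool_pos: [0.437, 0.2549, 0.1699]
tool_rot: [0.679, 0.198, 0.679, -0.198]
contact_force: [0.8, -1.0, -0.4]
gripper_width: 0.798
```

```bash
python3 look.py g .565 -.06 .13
```

```text
9.2667 [0.437  0.2549 0.1699] [ 0.83 -1.02 -0.36] [ 0.049 -0.004  0.038] 0.7977 [ 0.381 -0.221  1.912 -0.     1.45  -0.623]
yaw y 1.0044 x axis [-3.e-04 -1.e-04 -1.e+00]
top crop 266 186
side crop 267 184
```

View pics/L_g.png

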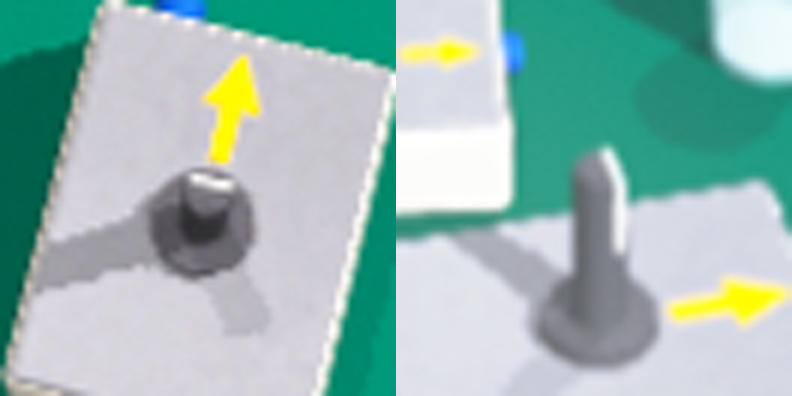

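View pics/side_g.png

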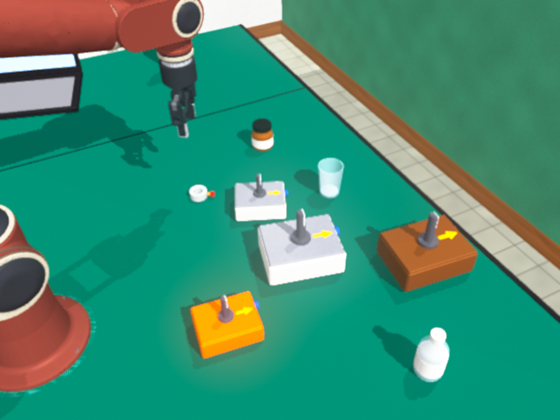

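Emit:
send_rows:
  motion:
    - [[0.1,-0.1,-1.9,0,0,-0.008],[0,0,-1.9,0,0,0],[0,0,-1.9,0,0,0],[0,0,-1.9,0,0,0],[0,0,-1.9,0,0,0],[0,0,-1.9,0,0,0],[0,0,-1.9,0,0,0],[0,0,-1.7,0,0,0],[0,0,0,0,0,0]]

```text
time: 10.12
tool_pos: [0.4361, 0.2505, 0.0162]
tool_rot: [0.676, 0.2, 0.68, -0.204]
contact_force: [-1.1, -0.8, -1.3]
gripper_width: 0.8
```

```bash
python3 look.py h .4383 .254 .02
```

```text
10.1167 [0.4361 0.2505 0.0162] [-1.08 -0.82 -1.28] [-0.024  0.009  0.003] 0.8005 [ 0.373 -0.048  2.031 -0.     1.166 -0.618]
yaw y 0.9913 x axis [-0.007  -0.0029 -1.    ]
top crop 142 241
side crop 165 156
```

View pics/L_h.png

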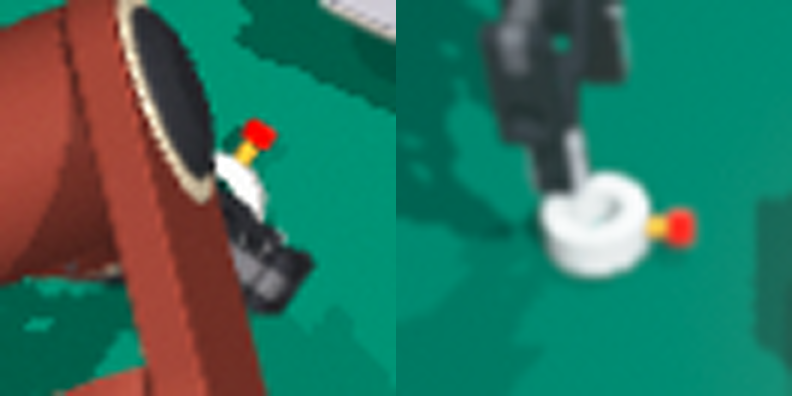

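Emit:
send_rows:
  motion:
    - [[0,0,0,0,0,0],[0,0,0,0,0,0]]

```text
time: 10.38
tool_pos: [0.4402, 0.2531, 0.0219]
tool_rot: [0.679, 0.202, 0.677, -0.201]
contact_force: [-0.0, 1.1, -0.3]
gripper_width: 0.803
```

```bash
python3 look.py i .4383 .254 .02
python3 - <<'E'
from h import *
c=cal("side");t=np.array([.4375,.2535]);j=np.array([np.cos(.996),np.sin(.996)]);k=np.array([j[1],-j[0]])
for z in(.03,.05,.06,.07): print(z,[((proj(c,[np.r_[t-.034*j+s*k,z]])[0]-[165,156]+.5)*6+[396,0]).round() for s in(-.011,0,.011)])
E
```

```text
10.3833 [0.4402 0.2531 0.0219] [-0.02  1.11 -0.29] [-0.005 -0.011  0.005] 0.8028 [ 0.375 -0.053  2.025 -0.     1.167 -0.618]
yaw y 0.9932 x axis [ 0.0028  0.0011 -1.    ]
top crop 142 241
side crop 165 156
0.03 [array([549., 242.]), array([575., 243.]), array([601., 245.])]
0.05 [array([543., 205.]), array([569., 207.]), array([595., 208.])]
0.06 [array([540., 187.]), array([566., 188.]), array([593., 190.])]
0.07 [array([536., 168.]), array([563., 170.]), array([590., 171.])]
```

View pics/L_i.png

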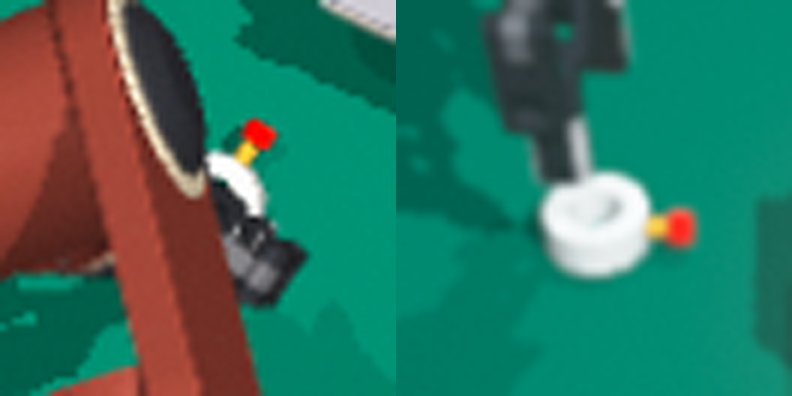

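Emit:
send_rows:
  motion:
    - [[-0.1,0.05,-1.0,0,0,0],[0,0,-1.0,0,0,0],[0,0,-1.0,0,0,0],[0,0,-0.8,0,0,0],[0,0,-0.7,0,0,0],[0,0,0,0,0,0],[0,0,0,0,0,0]]

```text
time: 11.07
tool_pos: [0.437, 0.2532, -0.0257]
tool_rot: [0.677, 0.201, 0.678, -0.201]
contact_force: [0.3, 0.1, -0.3]
gripper_width: 0.803
```

```bash
python3 look.py j .4383 .254 .02
```

```text
11.0667 [ 0.437   0.2532 -0.0257] [ 0.25  0.09 -0.26] [0.007 0.042 0.009] 0.8032 [ 0.378  0.022  2.045  0.     1.077 -0.616]
yaw y 0.994 x axis [-1.7e-03 -6.0e-04 -1.0e+00]
top crop 142 241
side crop 165 156
```

View pics/L_j.png

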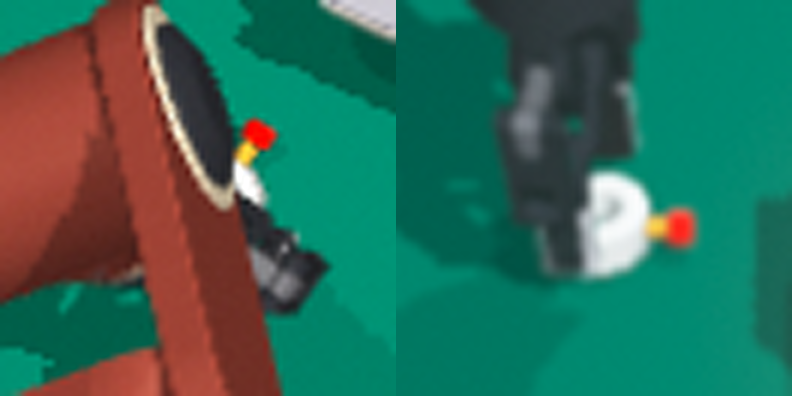

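Emit:
send_rows:
  motion:
    - [[0.1,0.05,-0.3,0,0,0],[0,0,0,0,0,0]]

```text
time: 11.33
tool_pos: [0.4391, 0.2541, -0.0276]
tool_rot: [0.678, 0.201, 0.678, -0.201]
contact_force: [-0.2, -0.9, -0.6]
gripper_width: 0.802
```

Emit:
send_rows:
  motion:
    - [[0,0,0,0,0,0],[0,0,0,0,0,0],[0,0,0,0,0,0],[0,0,0,0,0,0],[0,0,0,0,0,0]]
  fingers: 1

```text
time: 11.75
tool_pos: [0.4391, 0.254, -0.0269]
tool_rot: [0.678, 0.201, 0.678, -0.201]
contact_force: [-3.0, -0.2, 5.3]
gripper_width: 0.483
```

```bash
python3 look.py k .4383 .254 .02
```

```text
11.75 [ 0.4391  0.254  -0.0269] [-2.97 -0.25  5.35] [-0.249  0.426 -0.012] 0.4828 [ 0.378  0.027  2.042 -0.     1.072 -0.616]
yaw y 0.9941 x axis [ 4.e-04 -0.e+00 -1.e+00]
top crop 142 241
side crop 165 156
```

View pics/L_k.png

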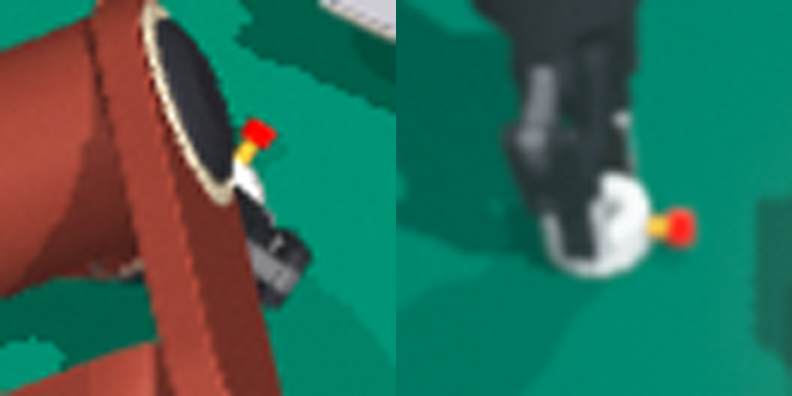

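Emit:
send_rows:
  motion:
    - [[0,0,0.3,0,0,0],[0,0,0.8,0,0,0],[0,0,1.6,0,0,0],[0,0,2,0,0,0],[0,0,2,0,0,0],[0,0,2,0,0,0],[0,0,2,0,0,0],[0,0,2,0,0,0],[0,0,2,0,0,0],[0,0,2,0,0,0],[0,0,1.3,0,0,0],[0,0,0.7,0,0,0]]

```text
time: 12.85
tool_pos: [0.4396, 0.2543, 0.1617]
tool_rot: [0.679, 0.202, 0.677, -0.2]
contact_force: [-0.2, 0.0, -0.5]
gripper_width: 0.479
```

Emit:
send_rows:
  motion:
    - [[0.4,-1.0,0,0,0,0.0],[0.8,-2.0,0,0,0,0.03],[1.1,-2.8,0,0,0,0.03],[1.1,-2.8,0,0,0,0.03],[1.1,-2.8,0,0,0,0.03],[1.1,-2.8,0,0,0,0.03],[1.1,-2.8,0,0,0,0.03],[1.1,-2.8,0,0,0,0.03],[1.1,-2.8,0,0,0,0.03],[1.1,-2.8,0,0,0,0.03],[1.1,-2.8,0,0,0,0.03],[0.8,-2.0,0,0,0,0.032]]

```text
time: 13.85
tool_pos: [0.557, -0.0511, 0.1571]
tool_rot: [0.701, 0.086, 0.703, -0.087]
contact_force: [-0.5, 0.4, -1.4]
gripper_width: 0.475
```

Emit:
send_rows:
  motion:
    - [[0.6,-1.2,0,0,0,0],[0.1,-0.25,0,0,0,0],[0,0,0,0,0,0],[0,0,0,0,0,0],[0,0,0,0,0,0]]

```text
time: 14.27
tool_pos: [0.5642, -0.0614, 0.1588]
tool_rot: [0.702, 0.086, 0.702, -0.086]
contact_force: [0.1, 0.3, -1.2]
gripper_width: 0.477
```

```bash
python3 look.py l .565 -.06 .18
```

```text
14.2667 [ 0.5642 -0.0614  0.1588] [ 0.1   0.32 -1.23] [ 0.001 -0.001  0.02 ] 0.4772 [-0.24  -0.058  1.785  0.     1.416 -1.567]
yaw y 1.3271 x axis [-8.e-04  6.e-04 -1.e+00]
top crop 266 182
side crop 268 167
```

View pics/L_l.png

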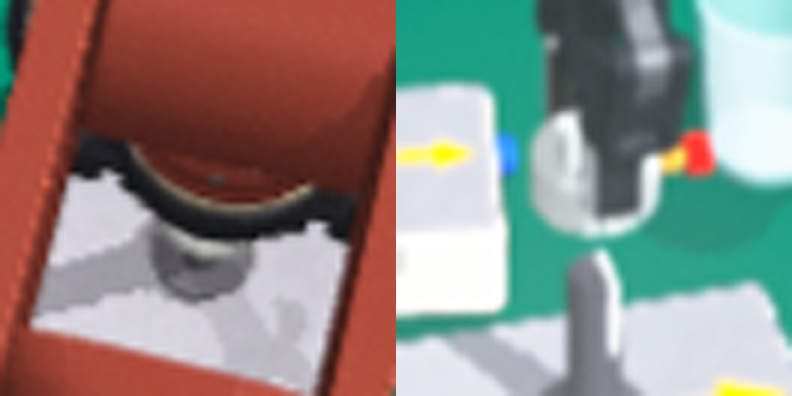

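```bash
cat > red.py <<'E'
import sys
from h import *
def red(n,tag,box):
    p=cv2.imread(f"pics/{n}_{tag}.png").astype(float);x0,y0,x1,y1=box;p=p[y0:y1,x0:x1]
    r=np.clip((p[:,:,2]-p[:,:,1])/200,0,1)*(p[:,:,2]>2*p[:,:,1])*(p[:,:,1]<110)
    vv,uu=np.mgrid[y0:y1,x0:x1];return np.array([(uu*r).sum(),(vv*r).sum()])/r.sum()
E
python3 - <<'E'
from red import *
c=cal("side"); o=red("side","l",(310,180,330,202)); print(o)
for z in(.194,.196,.198):
  w=atz(c,[o],z)[0]; print(z,w)
for cx,cy in((.5642,-.0614),(.5631,-.0595)):
  for a in(-.30,-.245,-.20): print(a,proj(c,[[cx+.036*np.cos(a),cy+.036*np.sin(a),.196]])[0])
E
```

```text
[317.9375     192.09828244]
0.194 [ 0.60009372 -0.0677219   0.194     ]
0.196 [ 0.59889031 -0.06968112  0.196     ]
0.198 [ 0.59768691 -0.07164034  0.198     ]
-0.3 [318.38908467 192.81361693]
-0.245 [318.14768669 192.19075687]
-0.2 [317.91245835 191.68856772]
-0.3 [317.45528546 192.4400467 ]
-0.245 [317.21530435 191.81817743]
-0.2 [316.98125346 191.31678637]
```

Emit:
send_rows:
  motion:
    - [[0.05,0.05,-0.8,0,0,0],[0.05,0,-0.8,0,0,0],[0,0,-0.8,0,0,0],[0,0,-0.4,0,0,0],[0,0,0,0,0,0],[0,0,0,0,0,0]]

```text
time: 14.87
tool_pos: [0.5653, -0.062, 0.1304]
tool_rot: [0.701, 0.086, 0.702, -0.086]
contact_force: [-0.6, 0.1, -1.1]
gripper_width: 0.483
```

```bash
python3 look.py m .565 -.06 .15
```

```text
14.8667 [ 0.5653 -0.062   0.1304] [-0.59  0.08 -1.1 ] [-0.026  0.004  0.026] 0.483 [-0.24  -0.031  1.808  0.     1.367 -1.566]
yaw y 1.326 x axis [-1.3e-03  3.0e-04 -1.0e+00]
top crop 266 185
side crop 267 177
```

View pics/L_m.png

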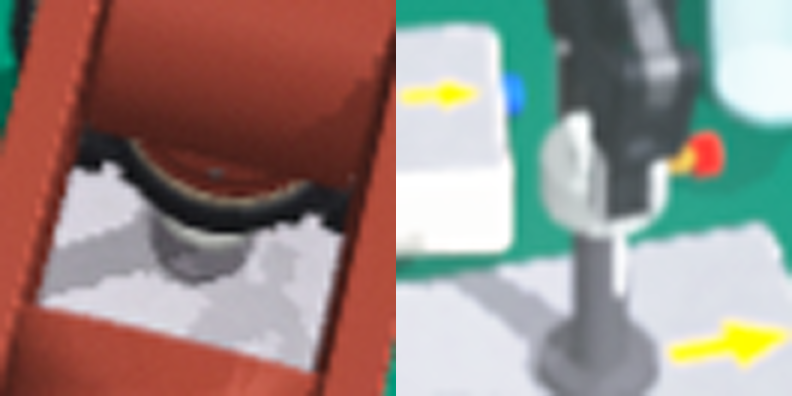

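Emit:
send_rows:
  motion:
    - [[0,0.1,-0.2,0,0,0],[0,0,-0.3,0,0,0],[0,0,-0.3,0,0,0],[0,0,-0.3,0,0,0],[0,0,0,0,0,0],[0,0,0,0,0,0]]

```text
time: 15.47
tool_pos: [0.5654, -0.061, 0.1197]
tool_rot: [0.702, 0.086, 0.702, -0.086]
contact_force: [0.0, -0.4, -1.6]
gripper_width: 0.483
```

Emit:
send_rows:
  motion:
    - [[0,0,-0.4,0,0,0],[0,0,-0.4,0,0,0],[0,0,-0.4,0,0,0],[0,0,-0.4,0,0,0],[0,0,0,0,0,0],[0,0,0,0,0,0]]

```text
time: 15.97
tool_pos: [0.5653, -0.061, 0.1036]
tool_rot: [0.701, 0.086, 0.702, -0.086]
contact_force: [-0.9, 0.4, -1.0]
gripper_width: 0.481
```

```bash
python3 look.py n .565 -.06 .15
```

```text
15.9667 [ 0.5653 -0.061   0.1036] [-0.86  0.44 -1.01] [-0.001  0.009 -0.011] 0.4807 [-0.238 -0.006  1.829 -0.     1.319 -1.564]
yaw y 1.3259 x axis [-1.1e-03  3.0e-04 -1.0e+00]
top crop 266 185
side crop 267 177
```

View pics/L_n.png

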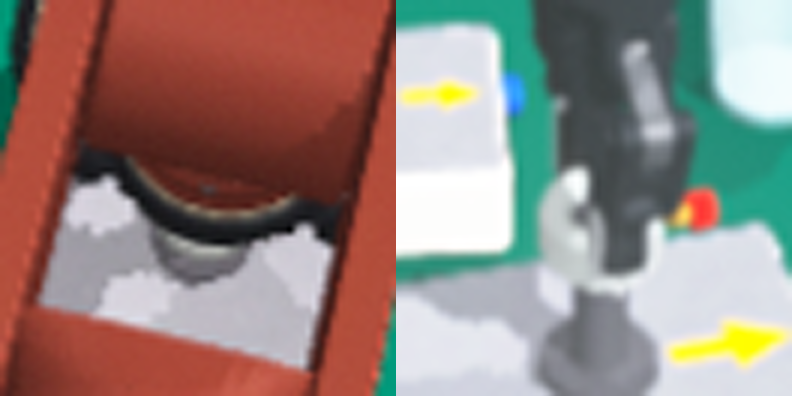

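Threading cleanly with no contact force: the collar (side crop x 538–662) is over the shaft and the red head points along the arrow. 7.5 mm to go.

Emit:
send_rows:
  motion:
    - [[0,0,-0.4,0,0,0],[0,0,-0.35,0,0,0],[0,0,0,0,0,0],[0,0,0,0,0,0],[0,0,0,0,0,0]]

```text
time: 16.48
tool_pos: [0.5657, -0.0611, 0.0966]
tool_rot: [0.702, 0.086, 0.702, -0.086]
contact_force: [-0.3, -0.1, -1.2]
gripper_width: 0.478
```

```bash
python3 look.py o .565 -.06 .13
python3 - <<'E'
from red import *
from plant import manip
c=cal("side"); o=red("side","o",(305,200,330,225)); print(o)
for cx,cy in((.5653,-.061),(.5635,-.0585)):
 for z in(.13,.133,.136):
  print(z,proj(c,[[cx+.036*np.cos(a),cy+.036*np.sin(a),z] for a in(-.3,-.245,-.2)]).round(2).tolist())
for q in("screw_head","collar_mid","collar","flat_mid"):
    for d in manip.landmark_of(q,"side"): print(q,round(d["confidence"],2),(np.array(c["cam_to_world"])@np.r_[d["centre"],1])[:3].round(4))
E
```

```text
16.4833 [ 0.5657 -0.0611  0.0966] [-0.33 -0.05 -1.19] [ 0.001 -0.01  -0.025] 0.4783 [-2.380e-01  1.000e-03  1.834e+00 -0.000e+00  1.306e+00 -1.564e+00]
yaw y 1.326 x axis [-1.e-04 -0.e+00 -1.e+00]
top crop 266 186
side crop 267 184
[317.47824549 213.72515034]
0.13 [[317.74, 215.94], [317.51, 215.32], [317.28, 214.81]]
0.133 [[317.78, 214.92], [317.55, 214.29], [317.33, 213.79]]
0.136 [[317.83, 213.89], [317.6, 213.26], [317.37, 212.76]]
0.13 [[316.42, 215.5], [316.19, 214.88], [315.96, 214.37]]
0.133 [[316.46, 214.48], [316.23, 213.85], [316.0, 213.35]]
0.136 [[316.5, 213.45], [316.27, 212.82], [316.05, 212.32]]
screw_head 0.48 [ 0.5974 -0.0703  0.1362]
collar_mid 0.59 [ 0.5671 -0.0616  0.1317]
collar 0.66 [ 0.566  -0.0617  0.1259]
flat_mid 0.84 [ 0.8094 -0.1946  0.1402]
flat_mid 0.67 [0.5632 0.1357 0.0952]
flat_mid 0.66 [ 0.5672 -0.0633  0.1399]
flat_mid 0.44 [ 0.3473 -0.1644  0.0994]
```

View pics/L_o.png

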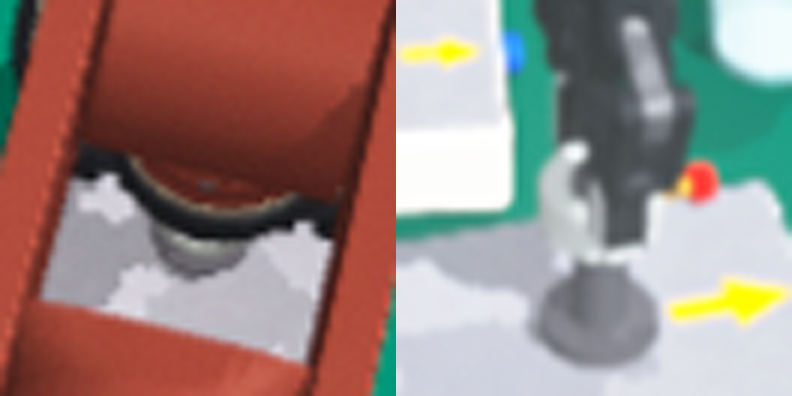

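```bash
python3 -c "
from plant import manip
print(manip.job_done(),manip.state()['time'])"
```

```text
the job is handed in; nothing more can be done
the job is handed in; nothing more can be done
```

I turned the shaft so its flat faces along the yellow arrow. The collar is threaded over it with the red thumbscrew pointing out from the flat. I handed the job in at about 16.5 s, still gripping the collar level around mid-flat.

- **Flat:** I gripped the shaft across the flat and turned it about -1.6 rad, to a world yaw of -0.247 rad. The housing yaw measured -0.246 rad from the top camera and -0.235 rad from the side camera. The top picture taken after release showed the flat's edge square to the arrow.
- **Collar position:** The last reading puts the collar centre about 0.5 mm above the 133 mm target, counted from the grasp on the bench. The side camera's network estimate gave about 132 mm. The tool is within about 0.5 mm of the shaft axis I found by gripping it.
- **Screw direction and contact:** The side camera puts the thumbscrew at -0.25 to -0.20 rad, which agrees with the flat to within about 2 degrees. Contact forces stayed below 2 N while threading.
- **Bystanders:** I kept the arm clear of the bottle, jar and beaker, but did not re-measure their positions at the end.

Three checks disagreed with the text or with each other:

- **Fingertip height:** In the pictures the fingertips stand 30 to 37 mm above the reported TCP. The arm also reached a reported z of -27 mm without touching the bench, which supports this, so I set the grip heights from the pictures and from the collar resting on the bench.
- **Shaft width:** The gripper read 0.163 on the flat, about 14 mm if the scale is linear, rather than 16 mm.
- **Side view of the flat:** After the turn, the side camera showed a bright strip where the flat should have been just out of sight. The top view and the gripper yaw both indicated the flat was square, so I relied on those.

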